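# Lift the retaining bar and draw the batteries out of the tray

## Robot

A 6-joint arm with a two-finger parallel gripper is mounted at the origin on the work surface. World frame = base frame: x ahead of the robot, y to its left, z up, the work surface at z = 0. Lengths are in m, angles in rad, forces in N, time in s.
With the tool pointing down it reaches from about 0.375 to 0.9 m from the base axis. Payload 3.1 kg.
Tool frame: the origin (TCP) lies midway between the tips of the shut fingers; the grasp point (between the pads) lies 19 mm behind it; z points along the fingers, y is the line along which they close (so a half turn about z gives the same grasp; the last joint's range is limited). The gripper opens to 85 mm and grips with 20 to 120 N. Pads are 22 mm wide; open, the fingers measure 114 mm over their backs; the gripper's body (76 mm by 85 mm) begins 54 mm behind the grasp point. The pads swing forward as they close: fully open they stand 13 mm farther back than shut.
Start: joints at [1.125, 0.527, 1.433, -0, 1.181, -0.178], TCP at [0.165, 0.603, 0.206] pointing down, gripper open.
Joint ranges: [-3.08, 3.08], [-0.75, 2.2], [0.22, 2.44], [-1.43, 4.57], [0, 2.65], [-2.85, 2.85]. Speed limits (rad/s): [2.79, 2.79, 3.14, 3.14, 3.14, 3.14].

## Interface

Orientations are given as a unit quaternion [x, y, z, w].
In Python, from station import manip gives the robot as it stands. The module is installed in compiled form; this text tells all that it offers.
- The arm moves only by the tool apply_moves, never from a script. Its arguments are lists of equal length, an entry for each row: "claw": the gripper's target within -1 to 1 (fully open at 1, half-way at 0, shut at -1); "travel": the shift along the tool's x, y, z scaled (see below), a list of three; "turn": the turn, a rotation vector about the tool's x, y, z scaled (see below), a list of three. In form: {"claw": [claw, ...], "travel": [[dx, dy, dz], ...], "turn": [[rx, ry, rz], ...]}. A call has 1 to 5 rows; each row is the pose to reach, as a shift and turn from the pose commanded when the call began, along the tool's axes at that moment, turning the shorter way round; what a row does not reach only later rows make up. The controller multiplies each number of a shift by 800 mm and each number of a turn by 180 degrees. A row lasts 1/12 s, in which the tool goes at most 41.7 mm and 7.16 degrees, less where a joint would pass 70% of its speed; a pose out of reach is approached as far as the arm can. A call with a number of a shift or a turn outside -1 to 1 is refused whole. A call with a gripper value outside its range is refused whole. The fingers move at their own pace and stop on an object; "newtons" is the grip in N (left out, the last holds). Time passes only in rows, so rows that repeat a pose let the fingers close. It gives the time, the measured TCP pose, the force, the opening and the grip force at its end, in the units of the state.
- manip.sense(): the state, without advancing time (a new reading comes with each control period).
- manip.snapshot(name): name is "scene" or "top" or "wrist"; returns a dict with "pixels" (420x560x3 uint8, red, green, blue), "depth" (420x560 float32, m along the optical axis (not along the pixel's ray), 0 where there is no reading), "intrinsics" (3x3 intrinsics, pixels), "R" (3x3) and "t" (3): a world point X has camera coordinates R X + t. Camera axes: x right, y down, z forward; pixel columns grow to the right and rows downward; lengths in m; the calibration is good to about 2 mm. A picture is of the moment at which its call begins.
- manip.sign_off(): hands the job in; it is judged then, once.
The state is a dict: "t": time; "q": joint angles; "qd": joint speeds; "tau": joint torques, N m; "tcp_pos": TCP position; "tool_rot": TCP orientation; "force": force on the tool from outside, world axes, zero at the start; "ft_torque": the same for the moment, N m; "finger_gap": opening from 0.0 (shut) to 1.0 (fully open); "gripper_force": force on a finger pad.
Only numpy, scipy, OpenCV 4.12 (cv2) and the standard library are available. Lean on these libraries where they do the work, as an engineer would, in place of code of your own. Each camera call takes 0.05 s, during which the arm holds its last target. There are 200 camera calls.

## Task

The two batteries in this emergency-power battery tray are due for a change. Lift the steel retaining bar up out of its two open brackets without letting it touch the battery terminals, and set it down on the bench (do not drop it) clear of the tray and of the batteries; then reach in behind each of the two batteries and draw it out through the open front until it stands upright on the bench just in front of the tray, fully out. Leave the filler block in its bay, and do not disturb the other things on the bench.

Things in the scene. Friction and masses are not known exactly. Their poses are not given: they have to be found in the camera images.
- tray: Fixed sheet-steel battery tray, 164 mm deep (x) x 155 wide (y) x 45 high. Origin: centre of its underside, on the bench; +x to its back wall, -x out of its open front, z up. Floor 3 mm thick, ends at x = -82 mm, no front lip. Side walls' inner faces at y = +-73.5 mm. Three bays centred on y = +48.5, 0, -48.5 mm, parted from x = -80 to 26 mm by 1.5 mm dividers, tops 15 mm above the bench.
- tray_rear (a point): Point on the tray floor in the middle of the empty space behind the bays (x = 50 mm, y = 0 in the tray). That space reaches over the whole width from the battery ends (about x = 20 mm) to the back wall (x = 80 mm, 45 mm high). Only small stop lugs, 15 mm high over the bench, stand at x = 24 mm beside the dividers. A terminal block, 100 mm wide, 32 high, is fixed outside the back wall, to x = 106 mm.
- bracket_left (a point): Middle of the seat of the left (+y) bracket at the tray's front corner: x = -91, y = +82.5 mm, 21 mm above the bench. The bracket is a U of steel open at the top, slot 24 mm wide in the tray's x, 14 mm long in y, legs up to 48 mm, flared lips to 56 mm above the bench.
- bracket_right (a point): The same of the right (-y) bracket, at y = -82.5 mm.
- bar: Loose steel retaining bar, about 0.26 kg: square tube 20 x 20 mm along its own y, a plate 26 x 26 x 3 mm on each end, 193 mm over all, handle on top (+z). At the start it lies level in both brackets across the open front, 3 mm before the batteries. Origin: centre of the underside of the end plates, 18 mm above the bench in the brackets. Stands by itself on its end plates. Rises 40 mm to be free.
- bar_handle (a point): Centre of the bar's handle grip: a round rod of 10 mm diameter, running along the bar's y, 62 mm clear between its two uprights, 78 mm above the bar's underside, right over the tube. Pinch it from above across the bar (along the bar's x), or lift by it otherwise. Axes as for the bar.
- battery_1: First sealed lead battery, black plastic block 97 mm (x) x 43 (y) x 52 high, about 0.57 kg. Origin: centre of its underside (3 mm above the bench in the tray). Too long and closely set to be gripped in the tray; slides along its bay with 2 mm play each side, then drops 3 mm off the tray floor to the bench.
- battery_1_mid (a point): Centre of battery_1, 26 mm above its underside; axes x along its length (-x is the end next to the bar, in the tray), z up.
- terminals_1: The two brass terminal tabs of battery_1; they stand on its top 38 mm to the -x side of its centre, 12.5 mm each side, to 59.5 mm above the battery's underside. Same origin and axes as battery_1.
- battery_2: Second battery, the same as battery_1; which bays the two are in varies.
- battery_2_mid (a point): Centre of battery_2, 26 mm above its underside.
- terminals_2: The two terminal tabs of battery_2, as for battery_1.
- filler_mid (a point): Centre of the filler block, which fills the remaining bay and stays there: an empty open-topped black plastic box with two cross webs, 97 x 43 x 46 mm, 0.12 kg, no terminals. 23 mm above its underside; x along its length.
- multimeter: Bystander, loose: multimeter lying on its back, 178 mm (its x) x 84 mm (y) x 43 mm high. Origin: centre of its underside.
- tip_cleaner: Bystander, loose: round soldering-tip cleaner tin, 60 mm diameter, 42 mm high, upright. Origin: centre of its underside.
- solder_reel: Bystander, loose: solder reel standing on its flange, 62 mm diameter, 52 mm high. Origin: centre of its underside.
- spray_can: Bystander, loose: upright spray can, 52 mm diameter, 186 mm high, easily tipped. Origin: centre of its underside.
- side_cutters: Bystander, loose: side cutters lying flat behind the tray, from -103 mm (handles) to +61 mm (jaws) along its own x, 60 mm wide (y), 16 mm high. Origin: under its pivot region, on the bench.
- screwdriver: Bystander, loose: screwdriver lying to one side of the tray, about 190 mm long along its own x, handle 26 mm thick. Origin: at its middle, underside.
- brush: Bystander, loose: cleaning brush lying to one side of the tray, about 180 mm long along its own x, 42 mm wide, 20 mm high. Origin: at its middle, underside.
Things that resemble listed ones, but are neither listed nor needed, are in the scene too. What is shaped like the battery_2 but purple is not meant.

How it is judged:
On the way, in this order (a step that is already met when the one before it is completed fails the run):
1. the bar is lifted clear above both brackets (z of bar in the frame of tray above 0.058 m and angle between bar's own z axis and vertical below 0.35 rad), for 0.1 s.
2. the bar is set down on the bench clear of the tray, and let go (height (world z) of bar below 0.02 m and horizontal distance between bar and tray above 0.11 m and contact force between bar and tray below 0.1 N and linear speed of bar below 0.02 m/s and contact force between the fingers and bar below 0.1 N), for 0.2 s.
At the end, for the whole second after the job is handed in: Both batteries upright, at rest on the bench, centres 124-300 mm before the tray origin, within 160 mm sideways, under 27.5 mm high. Bar at rest on the bench (origin under 20 mm high), over 110 mm from the tray origin, touching neither tray nor battery. Filler within 15 mm of its place (height (world z) of bar below 0.02 m and horizontal distance between bar and tray above 0.11 m and contact force between bar and tray below 0.1 N and linear speed of each of bar, battery_1, battery_2 below 0.02 m/s and x of battery_1_mid in the frame of tray between -0.3 and -0.124 m and y of battery_1_mid in the frame of tray between -0.16 and 0.16 m and height (world z) of each of battery_1_mid, battery_2_mid below 0.0275 m and angle between each of battery_1_mid, battery_2_mid's own z axis and vertical below 0.06 rad and contact force between bar and battery_1 below 0.1 N and x of battery_2_mid in the frame of tray between -0.3 and -0.124 m and y of battery_2_mid in the frame of tray between -0.16 and 0.16 m and contact force between bar and battery_2 below 0.1 N and x of filler_mid in the frame of tray between -0.045 and -0.015 m and height (world z) of filler_mid below 0.031 m).
It fails at once if the steel bar touches a battery's terminals (contact force between bar and terminals_1 above 0.3 N or contact force between bar and terminals_2 above 0.3 N).
It fails at once if the bar is dropped (falls freely faster than 0.6 m/s) (linear speed of bar above 0.6 m/s and contact force between the fingers and bar below 0.05 N).
It fails at once if a battery is tipped over (angle between any of battery_1_mid, battery_2_mid's own z axis and vertical above 0.5 rad).
It fails at once if the filler block is shifted by more than 20 mm (distance of filler_mid from where it was at the start of the episode above 0.02 m).
It fails at once if a bystander is shifted by more than 25 mm, or the spray can tipped (distance of any of multimeter, tip_cleaner, solder_reel, spray_can, side_cutters, screwdriver, brush from where it was at the start of the episode above 0.025 m or angle between spray_can's own z axis and vertical above 0.4 rad).
It also fails if it takes over 59 s, if anything falls off the work surface, if the arm or the gripper's body presses on something with over 40 N, if the wrist force passes 120 N, or if a joint passes its speed limit or range.

## Working session

There is one attempt and no reset: what is moved stays moved. The work goes in short steps, Python scripts to look and compute and a tool call to move; the robot and the scene stay as the last step left them, time stands still between calls to the robot, and variables do not carry over. Pictures are saved under pics/ and viewed, at most 11 in all, crops included, and the job is handed in when it is done.

Besides the shell and the picture viewer there is one more tool, called as a command line: name --argument value ..., lists and objects as JSON in quotes. apply_moves: Moves the arm, as the interface text tells. Shifts and turns lie within -1 to 1; 1 stands for 800 mm of shift or 180 degrees of turn. Its arguments: {"type":"object","properties":{"claw":{"type":"array","items":{"type":"number"}},"travel":{"type":"array","items":{"type":"array","items":{"type":"number"}}},"turn":{"type":"array","items":{"type":"array","items":{"type":"number"}}},"newtons":{"type":"number"}},"required":["claw","travel","turn"]}

```bash
mkdir -p pics
cat > h.py <<'E'
import numpy as np, cv2, pickle
from station import manip
def snap(n,f):
    s=manip.snapshot(n); pickle.dump(s,open(f'pics/{f}.pkl','wb')); cv2.imwrite(f'pics/{f}.png',s['pixels'][:,:,::-1]); return s
def load(f): return pickle.load(open(f'pics/{f}.pkl','rb'))
def pts(s):
    d=s['depth'];K=s['intrinsics'];v,u=np.mgrid[:d.shape[0],:d.shape[1]]
    c=np.stack([(u-K[0,2])/K[0,0]*d,(v-K[1,2])/K[1,1]*d,d],-1)
    return (c-s['t'])@s['R']
E
python3 - <<'E'
from h import *
for n in ('top','scene'):
    s=snap(n,n+'0'); print(n,s['intrinsics'][0,0],-s['R'].T@s['t'],(s['depth']>0).mean())
print(manip.sense())
E
```

```text
top 410.42897178954763 [0.56009223 0.03430324 0.95874023] 0.9959183673469387
scene 427.84706876141263 [1.33884271 0.38671861 0.78850922] 0.9961777210884354
{'t': 0.1, 'q': array([ 1.12550895e+00,  5.28377510e-01,  1.43376893e+00, -1.43069444e-05,
        1.18144301e+00, -1.78497784e-01]), 'qd': array([ 0.00011651, -0.00164175, -0.0022255 , -0.00101272, -0.00048783,
       -0.00064666]), 'tau': array([-3.40108654e-04, -4.43306172e+01, -1.78585249e+01, -2.75491711e-04,
        3.91554189e-03,  1.36237091e-06]), 'tcp_pos': array([0.16443888, 0.6022505 , 0.20473057]), 'tool_rot': array([ 1.32996774e-01,  9.91115968e-01, -9.52257529e-04, -3.00071941e-04]), 'force': array([ 0.2255164 , -0.52382948,  0.94746846]), 'ft_torque': array([ 0.03524015,  0.01938617, -0.0436894 ]), 'gripper_force': 0.0, 'finger_gap': 0.9979121080790416}
```

View pics/top0.png

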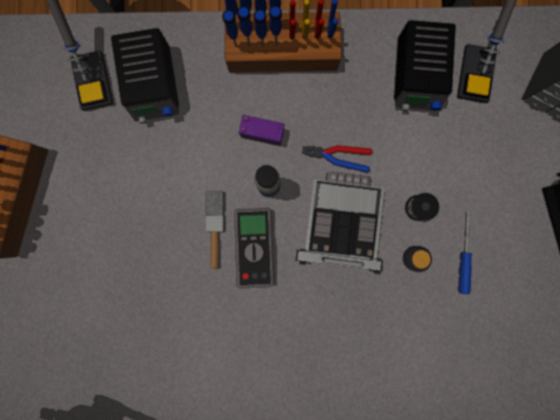

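View pics/scene0.png

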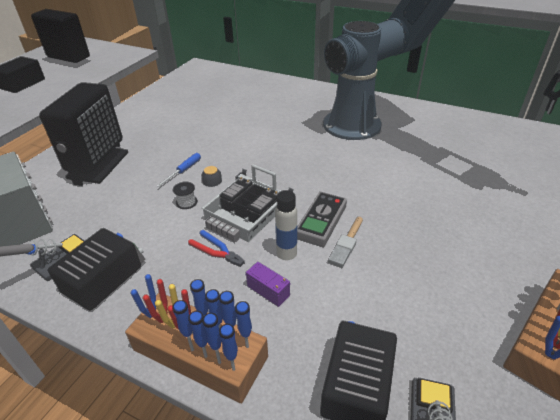

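Run:
```python
from h import *
s=load('top0');P=pts(s);print(s['R'])
for c,r in [(344,100),(150,350),(480,350)]: print(P[r,c])
Q=P[150:290,280:400].reshape(-1,3)
def rect(m,n):
    q=Q[m]; r=cv2.minAreaRect((q[:,:2]*1000).astype(np.float32)); print(n,len(q),r,np.median(q[:,2]))
z=Q[:,2]
rect((z>.085)&(z<.11),'handle')
rect((z>.05)&(z<.058),'battops')
rect((z>.015),'all')
rect((z>.038)&(z<.048),'walls')
for (c,r) in [(427,207),(421,259),(267,180),(254,250)]: print(c,r,P[r,c])
a=s['pixels'][150:290,280:400,::-1]
z=P[150:290,280:400,2]; b=cv2.applyColorMap(np.clip(z*2000,0,255).astype(np.uint8),cv2.COLORMAP_JET)
cv2.imwrite('pics/c1.png',cv2.resize(np.hstack([a,b]),(800,467),interpolation=cv2.INTER_NEAREST))
```

```text
[[-0.02292123 -0.99966374  0.01212516]
 [-0.99824869  0.02222381 -0.05482389]
 [ 0.05453599 -0.01336056 -0.99842242]]
[ 8.74343862e-01 -1.23247594e-01 -5.88317343e-04]
[ 0.30089932  0.339785   -0.00150255]
[ 0.2805614  -0.42106117 -0.0026679 ]
handle 187 ((497.20306396484375, -92.37158966064453), (80.07470703125, 9.934772491455078), 81.83432006835938) 0.09902897329099736
battops 1693 ((543.815185546875, -101.198486328125), (177.82041931152344, 130.84107971191406), 81.60025024414062) 0.054405819445999294
all 4545 ((613.038330078125, -82.22212219238281), (227.43499755859375, 282.6139831542969), 87.11959075927734) 0.04619508572841561
walls 1355 ((576.6642456054688, -105.8629379272461), (193.4340057373047, 187.4481964111328), 81.15045928955078) 0.04250755969018928
427 207 [ 0.61170372 -0.29093825  0.05500291]
421 259 [ 0.49646034 -0.27764978  0.04098341]
267 180 [0.66232951 0.05814135 0.18444192]
254 250 [0.52525697 0.09460384 0.04206283]
```

View pics/c1.png

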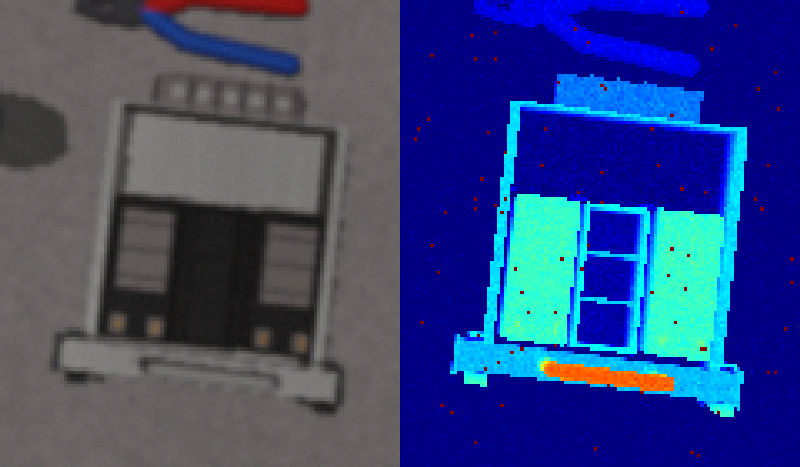

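```bash
cat >> h.py <<'E'
from scipy.spatial.transform import Rotation as Ro
from scipy.spatial.transform import Slerp
YAW=np.radians(-8.5); H=np.array([.4972,-.0924]); EX=np.array([np.cos(YAW),np.sin(YAW)]); EY=np.array([-EX[1],EX[0]]); O=H+.091*EX
def T(x,y): return O+x*EX+y*EY
def down(a):  # tool z down, tool y at world angle a (deg)
    a=np.radians(a); y=np.array([np.cos(a),np.sin(a),0]); z=np.array([0,0,-1.]); return Ro.from_matrix(np.stack([np.cross(y,z),y,z],1))
def plan(p,ang,rows=5,mm=200,deg=35,start=None):
    s=manip.sense(); P,R=(s['tcp_pos'],Ro.from_quat(s['tool_rot'])) if start is None else start
    p=np.array(p,float); G=down(ang)
    n=max(1,int(np.ceil(max(np.linalg.norm(p-P)*1000/mm,np.degrees((R.inv()*G).magnitude())/deg))))
    sl=Slerp([0,1],Ro.concatenate([R,G])); A,RA=P,R
    for i in range(1,n+1):
        B,RB=P+(p-P)*i/n,sl(i/n)
        print(np.round(RA.inv().apply(B-A)/.8,4).tolist(),np.round((RA.inv()*RB).as_rotvec()/np.pi,4).tolist(),'->',B.round(3)); A,RA=B,RB
    return A,RA
E
python3 - <<'E'
from h import *
print(O); plan([*H,.2],-8.5)
E
```

```text
[ 0.58720044 -0.10585066]
[-0.1575, -0.182, 0.0018] [-0.0001, 0.0001, 0.1156] -> [0.248 0.429 0.204]
[-0.2119, -0.1142, 0.0017] [-0.0001, 0.0001, 0.1156] -> [0.331 0.255 0.202]
[-0.2386, -0.0315, 0.0016] [-0.0001, 0.0001, 0.1156] -> [0.414 0.081 0.201]
[-0.2343, 0.0553, 0.0015] [-0.0001, 0.0001, 0.1156] -> [ 0.497 -0.092  0.2  ]
```

apply_moves --claw '[0.3,0.3,0.3,0.3,0.3]' --travel '[[-0.158,-0.182,0.002],[-0.158,-0.182,0.002],[-0.158,-0.182,0.002],[-0.158,-0.182,0.002],[-0.158,-0.182,0.002]]' --turn '[[0,0,0.116],[0,0,0.116],[0,0,0.116],[0,0,0.116],[0,0,0.116]]'

```text
t: 0.52
tcp_pos: [0.2484, 0.4254, 0.2034]
tool_rot: [0.311, 0.95, -0.002, -0.0]
force: [-0.6, -0.1, -0.2]
finger_gap: 0.651
gripper_force: 0.0
```

Tracks well; continuing with the planned steps.

apply_moves --claw '[0.3,0.3,0.3,0.3,0.3]' --travel '[[-0.212,-0.114,0.002],[-0.212,-0.114,0.002],[-0.212,-0.114,0.002],[-0.212,-0.114,0.002],[-0.212,-0.114,0.002]]' --turn '[[0,0,0.116],[0,0,0.116],[0,0,0.116],[0,0,0.116],[0,0,0.116]]'

```text
t: 0.93
tcp_pos: [0.332, 0.2524, 0.2022]
tool_rot: [0.478, 0.878, -0.001, 0.0]
force: [0.9, 0.3, -0.0]
finger_gap: 0.648
gripper_force: 0.0
```

apply_moves --claw '[0.3,0.3,0.3,0.3,0.3]' --travel '[[-0.239,-0.032,0.002],[-0.239,-0.032,0.002],[-0.239,-0.032,0.002],[-0.239,-0.032,0.002],[-0.239,-0.032,0.002]]' --turn '[[0,0,0.116],[0,0,0.116],[0,0,0.116],[0,0,0.116],[0,0,0.116]]'

```text
t: 1.35
tcp_pos: [0.4156, 0.0778, 0.2009]
tool_rot: [0.63, 0.777, 0.0, 0.001]
force: [0.4, 0.8, 0.4]
finger_gap: 0.648
gripper_force: 0.0
```

apply_moves --claw '[0.3,0.3,0.3,0.3,0.3]' --travel '[[-0.234,0.055,0.002],[-0.234,0.055,0.002],[-0.234,0.055,0.002],[-0.234,0.055,0.002],[-0.234,0.055,0.002]]' --turn '[[0,0,0.116],[0,0,0.116],[0,0,0.116],[0,0,0.116],[0,0,0.116]]'

```text
t: 1.77
tcp_pos: [0.4981, -0.097, 0.1991]
tool_rot: [0.76, 0.65, 0.0, 0.001]
force: [0.7, 0.1, 0.7]
finger_gap: 0.647
gripper_force: 0.0
```

Above the bar. Check it with the wrist camera.

Run:
```python
from h import *
s=snap('wrist','w1'); P=pts(s).reshape(-1,3); z=P[:,2]
print(-s['R'].T@s['t'], manip.sense()['tcp_pos'],(s['depth']>0).mean())
def rect(m,n):
    q=P[m]; print(n,len(q),cv2.minAreaRect((q[:,:2]*1000).astype(np.float32)) if len(q)>5 else '',np.median(q[:,2]) if len(q) else '')
near=(np.hypot(P[:,0]-.5,P[:,1]+.1)<.07)
rect((z>.09)&(z<.108)&near,'handle')
plan([*H,.077],-8.5)
```

```text
[ 0.50961971 -0.02292553  0.36844879] [ 0.50081567 -0.10058952  0.1993425 ] 0.9956505102040817
handle 1336 ((497.52618408203125, -93.7430419921875), (80.3826904296875, 9.659788131713867), 81.19273376464844) 0.1011881122060225
[0.01, -0.007, 0.1528] [0.002, 0.0013, -0.0031] -> [ 0.497 -0.092  0.077]
```

View pics/w1.png

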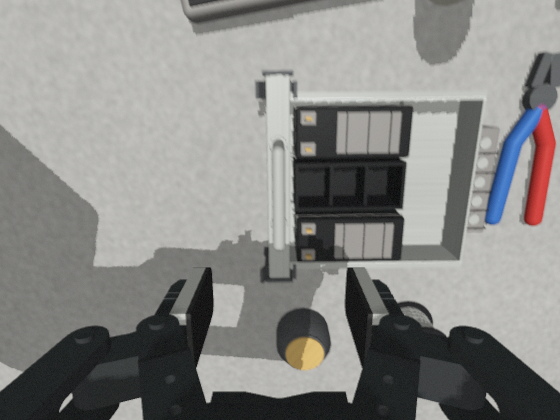

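apply_moves --claw '[0.3,0.3,0.3,0.3,0.3]' --travel '[[0.009,-0.007,0.03],[0.009,-0.007,0.07],[0.009,-0.007,0.11],[0.009,-0.007,0.14],[0.009,-0.007,0.153]]' --turn '[[0.002,0.001,-0.002],[0.002,0.001,-0.002],[0.002,0.001,-0.002],[0.002,0.001,-0.002],[0.002,0.001,-0.002]]'

```text
t: 2.23
tcp_pos: [0.4891, -0.0837, 0.0736]
tool_rot: [0.757, 0.653, -0.002, -0.006]
force: [-0.8, 0.5, -0.5]
finger_gap: 0.652
gripper_force: 0.0
```

apply_moves --claw '[-1,-1,-1,-1,-1]' --travel '[[0,0,0],[0,0,0],[0,0,0],[0,0,0],[0,0,0]]' --turn '[[0,0,0],[0,0,0],[0,0,0],[0,0,0],[0,0,0]]' --newtons 60

```text
t: 2.65
tcp_pos: [0.4925, -0.0851, 0.0779]
tool_rot: [0.757, 0.653, -0.0, -0.002]
force: [0.0, -0.3, -0.9]
finger_gap: -0.001
gripper_force: 0.0
```

apply_moves --claw '[-1,-1,-1,-1,-1]' --travel '[[0,0,0],[0,0,0],[0,0,0],[0,0,0],[0,0,0]]' --turn '[[0,0,0],[0,0,0],[0,0,0],[0,0,0],[0,0,0]]'

```text
t: 3.07
tcp_pos: [0.4917, -0.0849, 0.0769]
tool_rot: [0.757, 0.653, -0.001, -0.003]
force: [0.3, -0.0, 0.3]
finger_gap: 0.001
gripper_force: 0.0
```

Run:
```python
from h import *
s=snap('wrist','w2'); P=pts(s).reshape(-1,3); z=P[:,2]
near=(np.hypot(P[:,0]-.5,P[:,1]+.1)<.07)
m=(z>.085)&(z<.108)&near; q=P[m]; print(len(q),cv2.minAreaRect((q[:,:2]*1000).astype(np.float32)) if len(q)>5 else '')
print(manip.sense())
```

```text
1551 ((502.66607666015625, -68.6310806274414), (26.916187286376953, 19.988370895385742), 56.41625213623047)
{'t': 3.1167, 'q': array([-0.39627888,  0.56939517,  1.85490711,  0.00228594,  0.72412678,
       -0.25063771]), 'qd': array([-0.00011188,  0.0021306 ,  0.00116356,  0.00095348,  0.00076696,
       -0.00163588]), 'tau': array([ 5.62209127e-03, -3.78843391e+01, -9.57331002e+00,  3.30961346e-03,
        2.42564612e-02,  4.98182999e-05]), 'tcp_pos': array([ 0.49164491, -0.08485704,  0.07685335]), 'tool_rot': array([ 0.75723573,  0.65313229, -0.00084823, -0.0033961 ]), 'force': array([ 0.31068148, -0.82252675,  0.55428583]), 'ft_torque': array([-0.0468598 , -0.02800157,  0.01577971]), 'gripper_force': 0.0, 'finger_gap': 0.002648764828509858}
```

View pics/w2.png

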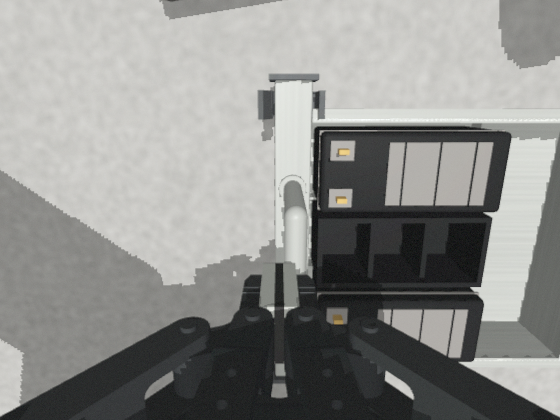

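Run:
```python
from h import *
def proj(s,X):
    c=s['R']@np.array(X)+s['t']; u=s['intrinsics']@c; return (u[:2]/u[2]).round(1),c[2].round(4)
w2=load('w2');w1=load('w1');t=load('top0')
ey=np.array([.153,.988,0])
for n,X in [('tcp',[.4916,-.0849,.0769]),('grasp',[.4916,-.0849,.096])]: print(n,proj(w2,X))
h=np.array([.4973,-.0933,.096])
for a in (-.03,0,.03): print('rod',a,proj(w2,h+a*ey),proj(w1,h+a*ey),proj(t,h+a*ey))
print(-w2['R'].T@w2['t'])
P=pts(w2)
for r in (180,200,220,240,260,270):
    print(r,[(c,P[r,c].round(3).tolist()) for c in (285,291,297,303)])
for r in (280,290,300,330,390): print(r,[(c,P[r,c].round(3).tolist()) for c in (255,270,280,290,300)])
```

```text
tcp (array([278. , 256.1]), np.float64(0.1839))
grasp (array([277.6, 273.3]), np.float64(0.1656))
rod -0.03 (array([291.6, 344.5]), np.float64(0.1765)) (array([276.5, 233.6]), np.float64(0.2902)) (array([356.5, 264.2]), np.float64(0.8598))
rod 0 (array([292.8, 288.3]), np.float64(0.1678)) (array([276.3, 196.7]), np.float64(0.2814)) (array([342.3, 262.3]), np.float64(0.8597))
rod 0.03 (array([294. , 225.9]), np.float64(0.159)) (array([276.1, 157.4]), np.float64(0.2725)) (array([328.2, 260.4]), np.float64(0.8595))
[ 0.50386071 -0.01166353  0.24654421]
180 [(285, [0.5, -0.054, 0.045]), (291, [0.503, -0.054, 0.046]), (297, [0.506, -0.055, 0.045]), (303, [0.51, -0.056, 0.043])]
200 [(285, [0.499, -0.056, 0.08]), (291, [0.502, -0.054, 0.088]), (297, [0.505, -0.055, 0.087]), (303, [0.508, -0.057, 0.081])]
220 [(285, [0.499, -0.059, 0.1]), (291, [0.501, -0.059, 0.101]), (297, [0.504, -0.059, 0.101]), (303, [0.506, -0.06, 0.102])]
240 [(285, [0.497, -0.068, 0.1]), (291, [0.5, -0.068, 0.102]), (297, [0.502, -0.068, 0.102]), (303, [0.505, -0.069, 0.101])]
260 [(285, [0.496, -0.077, 0.1]), (291,
[... 303 characters left out ...]
 0.123]), (290, [0.498, -0.075, 0.124]), (300, [0.501, -0.08, 0.115])]
290 [(255, [0.484, -0.078, 0.122]), (270, [0.491, -0.074, 0.13]), (280, [0.494, -0.074, 0.131]), (290, [0.498, -0.076, 0.13]), (300, [0.501, -0.079, 0.124])]
300 [(255, [0.485, -0.077, 0.13]), (270, [0.491, -0.074, 0.138]), (280, [0.494, -0.074, 0.138]), (290, [0.498, -0.075, 0.137]), (300, [0.501, -0.079, 0.131])]
330 [(255, [0.487, -0.073, 0.155]), (270, [0.491, -0.074, 0.154]), (280, [0.493, -0.083, 0.141]), (290, [0.497, -0.074, 0.155]), (300, [0.5, -0.074, 0.156])]
390 [(255, [0.49, -0.069, 0.183]), (270, [0.488, -0.094, 0.156]), (280, [0.47, -0.236, 0.0]), (290, [0.495, -0.093, 0.157]), (300, [0.499, -0.073, 0.18])]
```

Run:
```python
from h import *
P=pts(load('w1'))
for r in (270,290,310,330,345): print(r,[(c,P[r,c].round(3).tolist()) for c in (180,195,208,350,360,375)])
P=pts(load('w2')); m=(P[...,2]>.104); 
for r in range(255,275,2): print(r,[(c,P[r,c].round(3).tolist()) for c in range(240,310,10) if m[r,c]])
s=load('w2')['pixels'][210:420,190:400,::-1]; cv2.imwrite('pics/c2.png',cv2.resize(s,(600,600),interpolation=cv2.INTER_CUBIC))
```

```text
270 [(180, [0.376, -0.183, 0.001]), (195, [0.468, -0.081, 0.237]), (208, [0.472, -0.082, 0.236]), (350, [0.527, -0.09, 0.238]), (360, [0.531, -0.091, 0.237]), (375, [0.587, -0.217, 0.001])]
290 [(180, [0.463, -0.085, 0.245]), (195, [0.471, -0.082, 0.253]), (208, [0.471, -0.09, 0.238]), (350, [0.526, -0.098, 0.24]), (360, [0.528, -0.091, 0.253]), (375, [0.533, -0.092, 0.253])]
310 [(180, [0.469, -0.082, 0.265]), (195, [0.472, -0.085, 0.261]), (208, [0.47, -0.097, 0.241]), (350, [0.525, -0.105, 0.243]), (360, [0.527, -0.096, 0.257]), (375, [0.53, -0.092, 0.264])]
330 [(180, [0.473, -0.08, 0.278]), (195, [0.471, -0.091, 0.263]), (208, [0.39, -0.263, 0.001]), (350, [0.524, -0.112, 0.245]), (360, [0.526, -0.102, 0.26]), (375, [0.529, -0.095, 0.271])]
345 [(180, [0.474, -0.081, 0.285]), (195, [0.47, -0.096, 0.264]), (208, [0.385, -0.283, 0.0]), (350, [0.55, -0.309, 0.001]), (360, [0.525, -0.106, 0.262]), (375, [0.526, -0.09, 0.284])]
255 []
257 []
259 []
261 []
263 [(270, [0.49, -0.074, 0.108]), (280, [0.494, -0.074, 0.109]), (290, [0.498, -0.075, 0.108])]
265 [(270, [0.49, -0.074, 0.11]), (280, [0.494, -0.074, 0.111]), (290, [0.498, -0.075, 0.11])]
267 [(270, [0.49, -0.074, 0.112]), (280, [0.494, -0.074, 0.113]), (290, [0.498, -0.075, 0.113])]
269 [(270, [0.49, -0.074, 0.115]), (280, [0.494, -0.074, 0.114]), (290, [0.498, -0.075, 0.114])]
271 [(270, [0.49, -0.074, 0.116]), (280, [0.494, -0.075, 0.115]), (290, [0.498, -0.075, 0.115])]
273 [(270, [0.491, -0.074, 0.118]), (280, [0.494, -0.074, 0.118]), (290, [0.498, -0.075, 0.117])]
```

View pics/c2.png

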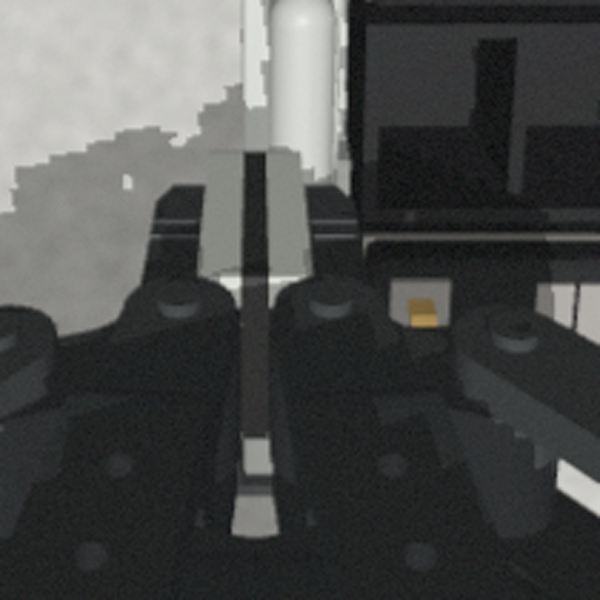

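The fingertips appear in the crop at (255,150), ending at z≈0.107: about 30 mm above the reported TCP, so they closed above the rod. I'll open, shift and go 30 mm lower while watching the force.

apply_moves --claw '[0.2,0.2,0.2,0.2,0.2]' --travel '[[0,0,0],[0,0,0],[-0.009,0.0075,0],[-0.009,0.0075,0],[-0.009,0.0075,0]]' --turn '[[0,0,0],[0,0,0],[0,0,0],[0,0,0],[0,0,0]]'

```text
t: 3.53
tcp_pos: [0.4973, -0.0936, 0.0768]
tool_rot: [0.757, 0.653, -0.001, -0.003]
force: [-0.1, -0.7, 0.6]
finger_gap: 0.597
gripper_force: 0.0
```

apply_moves --claw '[0.2,0.2,0.2,0.2,0.2]' --travel '[[0,0,0.01],[0,0,0.02],[0,0,0.03],[0,0,0.035],[0,0,0.035]]' --turn '[[0,0,0],[0,0,0],[0,0,0],[0,0,0],[0,0,0]]'

```text
t: 3.95
tcp_pos: [0.4952, -0.0922, 0.0473]
tool_rot: [0.757, 0.653, -0.002, -0.005]
force: [0.2, 0.6, 0.3]
finger_gap: 0.597
gripper_force: 0.0
```

Run:
```python
from h import *
s=snap('wrist','w3'); P=pts(s); S=manip.sense(); print(S['tcp_pos'],S['force'],S['finger_gap'])
K=s['intrinsics']
f=(P[...,2]>.08)&(P[...,1]<-.06)
# rod points and finger pieces by row
for r in (235,250,265,280,300): print(r,[(c,P[r,c].round(3).tolist()) for c in range(200,370,10) if P[r,c,2]>.07])
```

```text
[ 0.49565143 -0.09236987  0.04778972] [-0.36914047 -0.19226989  0.60669574] 0.5985135404025577
235 [(280, [0.501, -0.061, 0.103]), (290, [0.504, -0.062, 0.102])]
250 [(240, [0.508, -0.019, 0.217]), (280, [0.5, -0.066, 0.102]), (290, [0.504, -0.068, 0.101])]
265 [(280, [0.5, -0.072, 0.103]), (290, [0.503, -0.073, 0.102])]
280 [(200, [0.469, -0.078, 0.093]), (210, [0.472, -0.079, 0.093]), (280, [0.499, -0.077, 0.102]), (290, [0.502, -0.078, 0.102]), (340, [0.521, -0.094, 0.077]), (350, [0.524, -0.086, 0.093]), (360, [0.527, -0.086, 0.094])]
300 [(200, [0.471, -0.078, 0.107]), (210, [0.471, -0.086, 0.094]), (280, [0.497, -0.086, 0.101]), (290, [0.501, -0.086, 0.102]), (340, [0.52, -0.102, 0.079]), (350, [0.522, -0.091, 0.098]), (360, [0.525, -0.087, 0.106])]
```

View pics/w3.png

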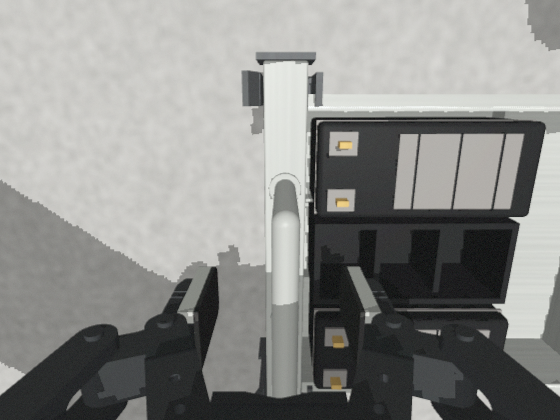

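The rod (col 287) stands between the fingers (205, 355). Closing now.

apply_moves --claw '[-1,-1,-1,-1,-1]' --travel '[[0,0.002,0],[0,0.002,0],[0,0.002,0],[0,0.002,0],[0,0.002,0]]' --turn '[[0,0,0],[0,0,0],[0,0,0],[0,0,0],[0,0,0]]' --newtons 70

```text
t: 4.42
tcp_pos: [0.4982, -0.0931, 0.0492]
tool_rot: [0.757, 0.653, -0.001, -0.003]
force: [-0.4, -0.3, 2.9]
finger_gap: 0.087
gripper_force: 68.2
```

apply_moves --claw '[-1,-1,-1,-1,-1]' --travel '[[0,0,0],[0,0,0],[0,0,0],[0,0,0],[0,0,0]]' --turn '[[0,0,0],[0,0,0],[0,0,0],[0,0,0],[0,0,0]]'

```text
t: 4.83
tcp_pos: [0.4982, -0.0931, 0.0492]
tool_rot: [0.757, 0.653, -0.001, -0.003]
force: [-0.9, -0.2, 5.5]
finger_gap: 0.095
gripper_force: 68.5
```

apply_moves --claw '[-1,-1,-1,-1,-1]' --travel '[[0,0,-0.016],[0,0,-0.034],[0,0,-0.052],[0,0,-0.07],[0,0,-0.085]]' --turn '[[0,0,0],[0,0,0],[0,0,0],[0,0,0],[0,0,0]]'

```text
t: 5.25
tcp_pos: [0.4978, -0.093, 0.1168]
tool_rot: [0.757, 0.653, -0.001, -0.004]
force: [0.4, -0.4, -3.2]
finger_gap: 0.091
gripper_force: 68.7
```

apply_moves --claw '[-1,-1,-1,-1,-1]' --travel '[[0,0,0],[0,0,0],[0,0,0]]' --turn '[[0,0,0],[0,0,0],[0,0,0]]'

```text
invalid input
```

Run:
```python
from h import *
s=snap('wrist','w4'); s=snap('top','t4'); S=manip.sense(); print(S['tcp_pos'],S['force'],S['finger_gap'])
P=pts(s).reshape(-1,3); m=(P[:,2]>.085)&(np.hypot(P[:,0]-.5,P[:,1]+.09)<.12); q=P[m]
print(len(q),[np.percentile(q[:,i],[1,50,99]).round(3) for i in range(3)])
print('ang'); a=plan([.36,-.24,S['tcp_pos'][2]],-8.5,mm=100)
plan([.36,-.24,.0345],-8.5,start=a,mm=45)
```

```text
[ 0.49923238 -0.09358287  0.1177227 ] [ 0.16641695 -0.9852813  -2.15650105] 0.09255745371777203
17751 [array([0.394, 0.449, 0.548]), array([-0.146, -0.066, -0.003]), array([0.11 , 0.52 , 0.617])]
ang
[-0.0689, -0.0484, -0.0] [-0.0004, -0.0003, 0.0001] -> [ 0.453 -0.142  0.118]
[-0.0689, -0.0484, -0.0] [-0.0004, -0.0003, 0.0001] -> [ 0.406 -0.191  0.118]
[-0.0689, -0.0484, -0.0] [-0.0004, -0.0003, 0.0001] -> [ 0.36  -0.24   0.118]
[0.0, 0.0, 0.052] [-0.0, 0.0, 0.0] -> [ 0.36  -0.24   0.076]
[0.0, 0.0, 0.052] [-0.0, 0.0, 0.0] -> [ 0.36  -0.24   0.034]
```

apply_moves --claw '[-1,-1,-1,-1,-1]' --travel '[[-0.014,-0.01,0],[-0.034,-0.024,0],[-0.055,-0.039,0],[-0.077,-0.054,0],[-0.1,-0.07,0]]' --turn '[[0,0,0],[0,0,0],[0,0,0],[0,0,0],[0,0,0]]'

```text
t: 5.77
tcp_pos: [0.4299, -0.164, 0.1156]
tool_rot: [0.757, 0.653, -0.001, -0.004]
force: [0.7, -0.8, -3.0]
finger_gap: 0.092
gripper_force: 68.6
```

apply_moves --claw '[-1,-1,-1,-1,-1]' --travel '[[-0.024,-0.017,0],[-0.048,-0.034,0],[-0.072,-0.051,0],[-0.092,-0.066,0],[-0.107,-0.075,0]]' --turn '[[0,0,0],[0,0,0],[0,0,0],[0,0,0],[0,0,0]]'

```text
t: 6.18
tcp_pos: [0.3573, -0.2402, 0.1158]
tool_rot: [0.758, 0.653, -0.001, -0.005]
force: [-0.8, -0.3, -1.7]
finger_gap: 0.091
gripper_force: 68.6
```

apply_moves --claw '[-1,-1,-1,-1,-1]' --travel '[[0,0,0],[0,0,0.01],[0,0,0.025],[0,0,0.04],[0,0,0.05]]' --turn '[[0,0,0],[0,0,0],[0,0,0],[0,0,0],[0,0,0]]'

```text
t: 6.6
tcp_pos: [0.3589, -0.2384, 0.0753]
tool_rot: [0.757, 0.653, -0.001, -0.005]
force: [-0.2, -0.1, -3.3]
finger_gap: 0.095
gripper_force: 68.6
```

apply_moves --claw '[-1,-1,-1,-1,-1]' --travel '[[0,0,0.009],[0,0,0.018],[0,0,0.027],[0,0,0.035],[0,0,0.042]]' --turn '[[0,0,0],[0,0,0],[0,0,0],[0,0,0],[0,0,0]]'

```text
t: 7.02
tcp_pos: [0.359, -0.2397, 0.0427]
tool_rot: [0.757, 0.653, -0.001, -0.003]
force: [-0.1, 0.7, -2.1]
finger_gap: 0.087
gripper_force: 68.6
```

Run:
```python
from h import *
S=manip.sense(); print(S)
s=snap('scene','s5')
```

```text
{'t': 7.0167, 'q': array([-0.84752683,  0.59067725,  2.04003307, -0.00323447,  0.51771323,
       -0.69749198]), 'qd': array([-0.00120317,  0.1458071 ,  0.03415413, -0.00135369, -0.18550215,
       -0.00049993]), 'tau': array([ 4.47529892e-02, -3.59299421e+01, -5.40051788e+00, -3.89117457e-03,
        1.37528619e-01, -8.25424695e-05]), 'tcp_pos': array([ 0.3589823 , -0.23967403,  0.04270535]), 'tool_rot': array([ 0.75719002,  0.65318525, -0.00083951, -0.0034049 ]), 'force': array([-0.10189473,  0.68211684, -2.0707614 ]), 'ft_torque': array([0.03514854, 0.00656803, 0.06099065]), 'gripper_force': 68.60212326049805, 'finger_gap': 0.08737615024709765}
```

View pics/s5.png

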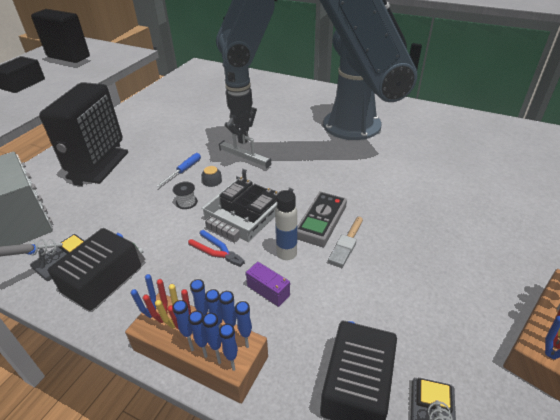

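The bar hangs level near (245,153), clear of the cleaner and tray. Lowering the last ~10 mm.

apply_moves --claw '[-1,-1,-1,-1,-1]' --travel '[[0,0,0.003],[0,0,0.006],[0,0,0.009],[0,0,0.011],[0,0,0.011]]' --turn '[[0,0,0],[0,0,0],[0,0,0],[0,0,0],[0,0,0]]'

```text
t: 7.48
tcp_pos: [0.3588, -0.2397, 0.0344]
tool_rot: [0.757, 0.653, -0.001, -0.003]
force: [0.4, -0.7, -1.7]
finger_gap: 0.096
gripper_force: 68.6
```

apply_moves --claw '[-1,-1,-1,-1,-1]' --travel '[[0,0,0.001],[0,0,0.002],[0,0,0.003],[0,0,0.003],[0,0,0.003]]' --turn '[[0,0,0],[0,0,0],[0,0,0],[0,0,0],[0,0,0]]'

```text
t: 7.9
tcp_pos: [0.3588, -0.2397, 0.0322]
tool_rot: [0.757, 0.653, -0.001, -0.003]
force: [-0.6, 0.5, -2.8]
finger_gap: 0.09
gripper_force: 68.6
```

apply_moves --claw '[-1,-1,-1,-1,-1]' --travel '[[0,0,0.001],[0,0,0.002],[0,0,0.003],[0,0,0.003],[0,0,0.003]]' --turn '[[0,0,0],[0,0,0],[0,0,0],[0,0,0],[0,0,0]]'

```text
t: 8.32
tcp_pos: [0.3588, -0.2398, 0.031]
tool_rot: [0.757, 0.653, -0.001, -0.003]
force: [-0.8, 1.5, 12.1]
finger_gap: 0.091
gripper_force: 70.5
```

On the bench. Release, wait, and rise.

apply_moves --claw '[0,0,0,0,0]' --travel '[[0,0,0],[0,0,0],[0,0,0],[0,0,0],[0,0,0]]' --turn '[[0,0,0],[0,0,0],[0,0,0],[0,0,0],[0,0,0]]'

```text
t: 8.73
tcp_pos: [0.3588, -0.2397, 0.0296]
tool_rot: [0.757, 0.653, -0.001, -0.003]
force: [-0.4, -0.2, 0.2]
finger_gap: 0.501
gripper_force: 0.0
```

apply_moves --claw '[0,0,0,0,0]' --travel '[[0,0,0],[0,0,-0.02],[0,0,-0.06],[0,0,-0.1],[0,0,-0.13]]' --turn '[[0,0,0],[0,0,0],[0,0,0],[0,0,0],[0,0,0]]'

```text
t: 9.15
tcp_pos: [0.3595, -0.2402, 0.1354]
tool_rot: [0.757, 0.653, -0.001, -0.003]
force: [-0.4, -1.1, -1.7]
finger_gap: 0.501
gripper_force: 0.0
```

Run:
```python
from h import *
S=manip.sense(); print(S['tcp_pos'],S['finger_gap'])
s=snap('wrist','w6'); P=pts(s).reshape(-1,3); z=P[:,2]
m=(z>.07)&(z<.09)&(np.hypot(P[:,0]-.36,P[:,1]+.24)<.08); print('bar handle',cv2.minAreaRect((P[m][:,:2]*1000).astype(np.float32)),np.median(z[m]))
c=plan([*T(.050,.0485),.16],81.5)
```

```text
[ 0.35949967 -0.24016333  0.13537457] 0.50075617125675
bar handle ((357.8681640625, -240.39254760742188), (80.65853118896484, 9.894262313842773), 81.78809356689453) 0.08316768751921844
[0.0901, 0.1056, -0.009] [-0.0002, 0.0002, -0.1665] -> [ 0.456 -0.183  0.146]
[0.0253, 0.1365, -0.0089] [-0.0002, 0.0002, -0.1665] -> [ 0.55  -0.124  0.153]
[-0.0463, 0.1309, -0.0089] [-0.0002, 0.0002, -0.1665] -> [ 0.644 -0.065  0.16 ]
```

apply_moves --claw '[-1,-1,-1,-1,-1]' --travel '[[0.09,0.106,-0.009],[0.09,0.106,-0.009],[0.09,0.106,-0.009],[0.09,0.106,-0.009],[0.09,0.106,-0.009]]' --turn '[[0,0,-0.167],[0,0,-0.167],[0,0,-0.167],[0,0,-0.167],[0,0,-0.167]]'

```text
t: 9.62
tcp_pos: [0.4549, -0.1804, 0.1404]
tool_rot: [0.559, 0.829, 0.0, -0.003]
force: [-0.5, 1.1, -0.7]
finger_gap: 0.003
gripper_force: 0.0
```

apply_moves --claw '[-1,-1,-1,-1,-1]' --travel '[[0.025,0.137,-0.009],[0.025,0.137,-0.009],[0.025,0.137,-0.009],[0.025,0.137,-0.009],[0.025,0.137,-0.009]]' --turn '[[0,0,-0.167],[0,0,-0.167],[0,0,-0.167],[0,0,-0.167],[0,0,-0.167]]'

```text
t: 10.03
tcp_pos: [0.5487, -0.1219, 0.1469]
tool_rot: [0.327, 0.945, 0.001, -0.004]
force: [0.6, -0.2, 0.3]
finger_gap: 0.001
gripper_force: 0.0
```

apply_moves --claw '[-1,-1,-1,-1,-1]' --travel '[[-0.046,0.131,-0.009],[-0.046,0.131,-0.009],[-0.046,0.131,-0.009],[-0.046,0.131,-0.009],[-0.046,0.131,-0.009]]' --turn '[[0,0,-0.167],[0,0,-0.167],[0,0,-0.167],[0,0,-0.167],[0,0,-0.167]]'

```text
t: 10.45
tcp_pos: [0.6419, -0.0631, 0.1536]
tool_rot: [0.072, 0.997, 0.002, -0.004]
force: [0.4, -0.2, -0.3]
finger_gap: -0.001
gripper_force: 0.0
```

apply_moves --claw '[-1,-1,-1]' --travel '[[0,0,0],[0,0,0],[0,0,0]]' --turn '[[0,0,0],[0,0,0],[0,0,0]]'

```text
t: 10.7
tcp_pos: [0.6409, -0.064, 0.1541]
tool_rot: [0.074, 0.997, 0.002, -0.004]
force: [-0.6, 0.2, -0.8]
finger_gap: 0.0
gripper_force: 0.0
```

Run:
```python
from h import *
S=manip.sense(); print(S['tcp_pos'],S['finger_gap'],S['q'])
s=snap('wrist','w7'); P=pts(s); t=P.reshape(-1,3); d=(t[:,:2]-O); X=d@EX; Y=d@EY; z=t[:,2]
# battery tops and walls in tray frame
for lo,hi,y0,y1,n in [(.05,.06,.02,.08,'batL'),(.05,.06,-.08,-.02,'batR'),(.04,.05,-.1,.1,'walls')]:
    m=(z>lo)&(z<hi)&(Y>y0)&(Y<y1)&(abs(X)<.1); 
    if m.sum(): print(n,m.sum(),np.percentile(X[m],[.5,99.5]).round(4),np.percentile(Y[m],[.5,99.5]).round(4))
h=z>S['tcp_pos'][2]+.02; m=h&(z<S['tcp_pos'][2]+.045); print('tips',m.sum(),z[h].min(),[np.percentile(v[m],[1,99]).round(4) for v in (X,Y)])
plan([*T(.050,.0485),.160],81.5); plan([*T(.050,.0485),-.005],81.5)
```

```text
[ 0.64089086 -0.06404239  0.15412457] 0.0004970456550961648 [-0.27390493  0.61389079  1.42422952  0.00242662  1.11183222 -1.69691468]
batL 8784 [-0.0752  0.0203] [0.0228 0.0653]
batR 9325 [-0.0737  0.0218] [-0.0727 -0.0219]
walls 8386 [-0.0789  0.0839] [-0.0887  0.081 ]
tips 4691 0.17413092301639985 [array([0.0361, 0.0769]), array([0.0369, 0.1703])]
[-0.0034, -0.0011, -0.0072] [0.001, -0.0024, 0.0001] -> [ 0.644 -0.065  0.16 ]
[-0.005, -0.0017, 0.1991] [0.001, -0.0024, 0.0001] -> [ 0.644 -0.065 -0.005]
```

View pics/w7.png

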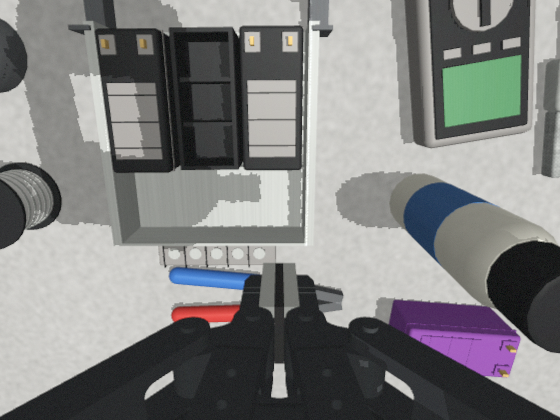

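apply_moves --claw '[-1,-1,-1,-1,-1]' --travel '[[-0.005,-0.007,0.04],[-0.005,-0.007,0.08],[-0.005,-0.007,0.12],[-0.005,-0.007,0.15],[-0.005,-0.007,0.15]]' --turn '[[0.001,-0.0024,0],[0.001,-0.0024,0],[0.001,-0.0024,0],[0.001,-0.0024,0],[0.001,-0.0024,0]]'

```text
t: 11.17
tcp_pos: [0.6398, -0.0682, 0.0291]
tool_rot: [0.073, 0.997, 0.001, -0.005]
force: [-0.6, -0.6, -0.9]
finger_gap: 0.004
gripper_force: 0.0
```

apply_moves --claw '[-1,-1]' --travel '[[0,0,0],[0,0,0]]' --turn '[[0,0,0],[0,0,0]]'

```text
t: 11.33
tcp_pos: [0.6458, -0.0693, 0.0358]
tool_rot: [0.073, 0.997, -0.0, 0.002]
force: [0.7, -0.5, -0.3]
finger_gap: -0.001
gripper_force: 0.0
```

Run:
```python
from h import *
S=manip.sense(); print(S['tcp_pos'],S['tool_rot'])
s=snap('wrist','w8'); P=pts(s)
d=P[...,:2]-O; X=d@EX; Y=d@EY; Z=P[...,2]
for r in (235,245,255,265,275,285): print(r,[(c,X[r,c].round(3),Y[r,c].round(3),Z[r,c].round(3)) for c in range(240,325,10)])
plan([*T(.05,.0445),-.008],81.5)
```

```text
[ 0.64584954 -0.06933592  0.03584619] [ 7.26222845e-02  9.97357795e-01 -2.87254289e-04  1.83055482e-03]
235 [(240, np.float64(0.054), np.float64(0.022), np.float64(0.004)), (250, np.float64(0.054), np.float64(0.028), np.float64(0.004)), (260, np.float64(0.054), np.float64(0.034), np.float64(0.004)), (270, np.float64(0.054), np.float64(0.039), np.float64(0.004)), (280, np.float64(0.053), np.float64(0.045), np.float64(0.004)), (290, np.float64(0.053), np.float64(0.051), np.float64(0.004)), (300, np.float64(0.053), np.float64(0.057), np.float64(0.005)), (310, np.float64(0.053), np.float64(0.063), np.float64(0.004)), (320, np.float64(0.053), np.float64(0.068), np.float64(0.004))]
245 [(240, np.float64(0.06), np.float64(0.022), np.float64(0.004)), (250, np.float64(0.06), np.float64(0.028), np.float64(0.004)), (260, np.float64(0.06), np.float64(0.034), np.float64(0.004)), (270, np.float64(0.06), np.float64(0.039), np.float64(0.004)), (280, np.float64(0.06), np.float64(0.045), np.float64(0.004)), (290, np.float64(0.06), np.float64(0.051), np.float64(0.004)), (300, np.float64(0.06), np.float
[... 1856 characters left out ...]
9), np.float64(0.069), np.float64(0.005))]
285 [(240, np.float64(0.082), np.float64(0.022), np.float64(0.011)), (250, np.float64(0.046), np.float64(0.034), np.float64(0.078)), (260, np.float64(0.046), np.float64(0.037), np.float64(0.079)), (270, np.float64(0.041), np.float64(0.041), np.float64(0.086)), (280, np.float64(0.041), np.float64(0.045), np.float64(0.087)), (290, np.float64(0.041), np.float64(0.049), np.float64(0.086)), (300, np.float64(0.046), np.float64(0.053), np.float64(0.078)), (310, np.float64(0.046), np.float64(0.056), np.float64(0.078)), (320, np.float64(0.082), np.float64(0.069), np.float64(0.011))]
[0.0042, -0.0004, 0.0556] [-0.0002, 0.0016, 0.001] -> [ 0.643 -0.069 -0.008]
```

apply_moves --claw '[-1,-1,-1,-1,-1]' --travel '[[0.002,0,0.015],[0.002,0,0.03],[0.002,0,0.045],[0.002,0,0.055],[0.002,0,0.055]]' --turn '[[0,0.0016,0.001],[0,0.0016,0.001],[0,0.0016,0.001],[0,0.0016,0.001],[0,0.0016,0.001]]'

```text
t: 11.8
tcp_pos: [0.6412, -0.0679, -0.0124]
tool_rot: [0.074, 0.997, 0.001, -0.004]
force: [0.1, -0.7, -0.2]
finger_gap: 0.001
gripper_force: 0.0
```

apply_moves --claw '[-1,-1,-1,-1,-1]' --travel '[[0.01,0,0],[0.022,0,0],[0.035,0,0],[0.049,0,0],[0.063,0,0]]' --turn '[[0,0,0],[0,0,0],[0,0,0],[0,0,0],[0,0,0]]'

```text
t: 12.22
tcp_pos: [0.5947, -0.0615, -0.0087]
tool_rot: [0.074, 0.997, -0.0, 0.0]
force: [2.1, 0.8, -1.6]
finger_gap: 0.002
gripper_force: 1.3
```

apply_moves --claw '[-1,-1,-1,-1,-1]' --travel '[[0.014,0,0],[0.028,0,0],[0.042,0,0],[0.056,0,0],[0.066,0,0]]' --turn '[[0,0,0],[0,0,0],[0,0,0],[0,0,0],[0,0,0]]'

```text
t: 12.63
tcp_pos: [0.5422, -0.0537, -0.0082]
tool_rot: [0.074, 0.997, -0.0, 0.0]
force: [2.3, 0.2, -0.7]
finger_gap: -0.005
gripper_force: 1.3
```

```bash
cat >> h.py <<'E'
def look(name,f):
    S=manip.sense(); print(S['t'],S['tcp_pos'],S['tool_rot'],S['force'])
    d=S['tcp_pos'][:2]-O; print('tcp tray',d@EX,d@EY)
    s=snap(name,f); P=pts(s); d=P[...,:2]-O; return S,P,d@EX,d@EY,P[...,2]
E
python3 - <<'E'
from h import *
S,P,X,Y,Z=look('top','t9')
S,P,X,Y,Z=look('wrist','w9')
m=(Z>.048)&(Z<.06)&(Y>.01)&(Y<.08)&(X<.06)&(X>-.25); print(m.sum(),np.percentile(X[m],[.5,50,99.5]),np.percentile(Y[m],[.5,99.5]))
E
```

```text
12.6333 [ 0.54222417 -0.05371383 -0.00817776] [ 7.37032985e-02  9.97280119e-01 -3.16850963e-04  2.94921540e-04] [ 2.34132082  0.20842032 -0.73772052]
tcp tray -0.05218856534398737 0.04491623453231325
12.6833 [ 0.53948478 -0.05293419 -0.00854446] [ 7.36001104e-02  9.97285723e-01  1.56206949e-04 -2.04575092e-03] [ 0.78442868 -0.4870403   1.78127974]
tcp tray -0.05501310022975993 0.04528240363287863
46472 [-0.15375137 -0.11517974 -0.05268022] [0.01537353 0.07743179]
```

View pics/w9.png

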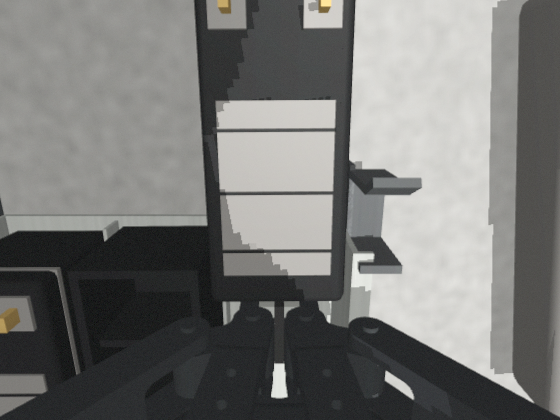

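apply_moves --claw '[-1,-1,-1,-1,-1]' --travel '[[0.009,0,0],[0.018,0,0],[0.027,0,0],[0.034,0,0],[0.04,0,0]]' --turn '[[0,0.001,0],[0,0.001,0],[0,0.001,0],[0,0.001,0],[0,0.001,0]]'

```text
t: 13.15
tcp_pos: [0.5088, -0.0484, -0.0092]
tool_rot: [0.074, 0.997, 0.0, -0.004]
force: [1.9, -1.0, -0.7]
finger_gap: 0.002
gripper_force: 1.1
```

apply_moves --claw '[-1,-1]' --travel '[[0,0,0],[0,0,0]]' --turn '[[0,0,0],[0,0,0]]'

```text
t: 13.32
tcp_pos: [0.5079, -0.0481, -0.0093]
tool_rot: [0.074, 0.997, 0.001, -0.005]
force: [-0.3, 0.1, -0.6]
finger_gap: 0.003
gripper_force: 0.0
```

Run:
```python
from h import *
S,P,X,Y,Z=look('wrist','w10')
m=(Z>.048)&(Z<.06)&(Y>.01)&(Y<.08)&(X<-.06)&(X>-.25); print(m.sum(),np.percentile(X[m],[.5,50,99.5]),np.percentile(Y[m],[.5,99.5]),np.median(Z[m]))
k=m&(X<-.1); A=np.c_[X[k],np.ones(k.sum())]; print(np.linalg.lstsq(A,Z[k],rcond=None)[0])
p=[*T(-.060,.045),-.008]; a=plan(p,81.5); a=plan([*T(-.06,.045),.08],81.5,start=a); plan([*T(.052,-.0525),.08],81.5,start=a)
```

```text
13.3167 [ 0.50787845 -0.04812629 -0.00925568] [ 7.36477464e-02  9.97271423e-01  6.27639673e-04 -5.03224677e-03] [-0.28737118  0.06672028 -0.5605296 ]
tcp tray -0.08698291562969661 0.04536577370238821
44523 [-0.18539862 -0.14808779 -0.08375666] [0.02308408 0.07313154] 0.0535613024610228
[0.00428057 0.05418342]
[-0.0333, -0.0004, -0.0019] [0.0001, -0.0031, 0.0003] -> [ 0.535 -0.052 -0.008]
[-0.0, 0.0, -0.11] [0.0, 0.0, 0.0] -> [ 0.535 -0.052  0.08 ]
[-0.14, -0.1219, -0.0] [0.0, 0.0, 0.0] -> [ 0.631 -0.165  0.08 ]
```

apply_moves --claw '[-1,-1,-1,-1,-1]' --travel '[[-0.015,0,0],[-0.025,0,-0.03],[-0.033,0,-0.06],[-0.033,0,-0.09],[-0.033,0,-0.11]]' --turn '[[0,-0.003,0],[0,-0.003,0],[0,-0.003,0],[0,-0.003,0],[0,-0.003,0]]'

```text
t: 13.78
tcp_pos: [0.5384, -0.053, 0.0807]
tool_rot: [0.074, 0.997, -0.0, 0.003]
force: [-0.2, -0.4, -0.9]
finger_gap: 0.001
gripper_force: 0.0
```

apply_moves --claw '[-1,-1,-1,-1,-1]' --travel '[[-0.035,-0.03,0],[-0.07,-0.06,0],[-0.105,-0.09,0],[-0.14,-0.122,0],[-0.14,-0.122,0]]' --turn '[[0,0,0],[0,0,0],[0,0,0],[0,0,0],[0,0,0]]'

```text
t: 14.2
tcp_pos: [0.6397, -0.1729, 0.0801]
tool_rot: [0.075, 0.997, -0.003, 0.007]
force: [0.7, -0.4, 0.4]
finger_gap: 0.0
gripper_force: 0.0
```

apply_moves --claw '[-1,-1,-1]' --travel '[[0,0,0],[0,0,0],[0,0,0]]' --turn '[[0,0,0],[0,0,0],[0,0,0]]'

```text
t: 14.45
tcp_pos: [0.6314, -0.1642, 0.0785]
tool_rot: [0.073, 0.997, 0.001, 0.0]
force: [0.6, 0.5, -0.3]
finger_gap: 0.003
gripper_force: 0.0
```

Run:
```python
from h import *
S,P,X,Y,Z=look('scene','s11')
m=(Z>.046)&(Z<.06)&(Y>.02)&(Y<.08)&(X<-.06)&(X>-.25); print('scene batL',m.sum(),np.percentile(X[m],[1,50,99]),np.percentile(Y[m],[1,99]),np.median(Z[m]))
S,P,X,Y,Z=look('wrist','w11')
m=(Z>.05)&(Z<.06)&(Y>-.08)&(Y<-.028)&(abs(X)<.1); print('batR',np.percentile(X[m],[1,99]),np.percentile(Y[m],[1,99]))
m=(Z>.05)&(Z<.06)&(Y>.02)&(Y<.08)&(X<-.09)&(X>-.25); print('w batL',m.sum(),np.percentile(X[m],[1,50,99]) if m.sum() else '',np.median(Z[m]))
for r in (270,280): print(r,[(c,X[r,c].round(3),Y[r,c].round(3),Z[r,c].round(3)) for c in range(260,305,10)])
plan([*T(.052,-.0525),-.008],81.5)
```

```text
14.45 [ 0.63140864 -0.1642008   0.0784676 ] [7.33013809e-02 9.97309708e-01 5.04509265e-04 1.33819685e-05] [ 0.6390015   0.53825377 -0.29623231]
tcp tray 0.05234730339773175 -0.05117482979679628
scene batL 347 [-0.19186299 -0.1373827  -0.09629676] [0.02254195 0.07659736] 0.05161790041847894
14.5 [ 0.63150538 -0.16407722  0.07863782] [7.31273847e-02 9.97322507e-01 4.00581392e-04 2.04596612e-04] [-0.1650442   0.06004986  0.34062926]
tcp tray 0.05242471351390508 -0.0510383048269747
batR [-0.0653789   0.02099457] [-0.0730018  -0.03119514]
w batL 0  nan
270 [(260, np.float64(0.082), np.float64(-0.063), np.float64(0.033)), (270, np.float64(0.042), np.float64(-0.055), np.float64(0.117)), (280, np.float64(0.041), np.float64(-0.051), np.float64(0.117)), (290, np.float64(0.042), np.float64(-0.047), np.float64(0.116)), (300, np.float64(0.082), np.float64(-0.038), np.float64(0.033))]
280 [(260, np.float64(0.046), np.float64(-0.059), np.float64(0.117)), (270, np.float64(0.042), np.float64(-0.055), np.float64(0.125)), (280, np.float64(0.041), np.float64(-0.051), np.float64(0.125)), (290, np.float64(0.041), np.float64(-0.047), np.float64(0.125)), (300, np.float64(0.045), np.float64(-0.043), np.float64(0.118))]
[0.0009, -0.0019, 0.1085] [0.0002, 0.0003, 0.0007] -> [ 0.631 -0.165 -0.008]
  return _methods._mean(a, axis=axis, dtype=dtype,
  ret = ret.dtype.type(ret / rcount)
```

Battery L stands on the bench (x −192…−96 mm, top 52 mm). Now the right one; I'll stop it shorter (rear at −87 mm) to stay clear of the bar.

apply_moves --claw '[-1,-1,-1,-1,-1]' --travel '[[0.001,-0.002,0.025],[0.001,-0.002,0.055],[0.001,-0.002,0.085],[0.001,-0.002,0.107],[0.001,-0.002,0.107]]' --turn '[[0,0,0],[0,0,0],[0,0,0],[0,0,0],[0,0,0]]'

```text
t: 14.97
tcp_pos: [0.6283, -0.1647, -0.0103]
tool_rot: [0.073, 0.997, 0.001, -0.003]
force: [-0.4, -1.0, 0.3]
finger_gap: -0.0
gripper_force: 0.0
```

apply_moves --claw '[-1,-1,-1,-1,-1]' --travel '[[0.01,0,0],[0.022,0,0],[0.035,0,0],[0.049,0,0],[0.063,0,0]]' --turn '[[0,0,0],[0,0,0],[0,0,0],[0,0,0],[0,0,0]]'

```text
t: 15.38
tcp_pos: [0.584, -0.1603, -0.0043]
tool_rot: [0.073, 0.997, -0.001, 0.005]
force: [3.0, -0.2, -0.3]
finger_gap: 0.001
gripper_force: 1.3
```

apply_moves --claw '[-1,-1,-1,-1,-1]' --travel '[[0.014,0,0],[0.028,0,0],[0.042,0,0],[0.054,0,0],[0.062,0,0]]' --turn '[[0,0,0],[0,0,0],[0,0,0],[0,0,0],[0,0,0]]'

```text
t: 15.8
tcp_pos: [0.5346, -0.1532, -0.0046]
tool_rot: [0.074, 0.997, -0.001, 0.004]
force: [4.6, -1.7, 4.1]
finger_gap: -0.0
gripper_force: 2.8
```

apply_moves --claw '[-1,-1]' --travel '[[0,0,0],[0,0,0]]' --turn '[[0,0,0],[0,0,0]]'

```text
t: 15.97
tcp_pos: [0.5331, -0.1525, -0.0061]
tool_rot: [0.074, 0.997, -0.0, 0.002]
force: [2.2, -0.6, 1.7]
finger_gap: 0.002
gripper_force: 1.0
```

Run:
```python
from h import *
S,P,X,Y,Z=look('scene','s12')
m=(Z>.046)&(Z<.06)&(Y<-.022)&(Y>-.08)&(X<-.06)&(X>-.25); print('scene batR',m.sum(),np.percentile(X[m],[1,50,99]),np.percentile(Y[m],[1,99]),np.median(Z[m]))
```

```text
15.9667 [ 0.53309255 -0.15246977 -0.00605703] [ 7.36388121e-02  9.97283656e-01 -2.62286171e-04  1.60184709e-03] [ 2.18094521 -0.5825307   1.70005354]
tcp tray -0.04662282209257927 -0.054104696967156314
scene batR 168 [-0.1533319  -0.12598108 -0.06189613] [-0.0723478  -0.02360994] 0.052297087190366645
```

apply_moves --claw '[-1,-1,-1,-1,-1]' --travel '[[0.01,0.001,0],[0.02,0.001,0],[0.029,0.001,0],[0.035,0.001,0],[0.038,0.001,0]]' --turn '[[0,0,0],[0,0,0],[0,0,0],[0,0,0],[0,0,0]]'

```text
t: 16.43
tcp_pos: [0.5009, -0.1463, -0.0074]
tool_rot: [0.074, 0.997, 0.001, -0.0]
force: [1.7, 0.2, -2.0]
finger_gap: 0.001
gripper_force: 1.0
```

apply_moves --claw '[-1,-1]' --travel '[[0,0,0],[0,0,0]]' --turn '[[0,0,0],[0,0,0]]'

```text
t: 16.6
tcp_pos: [0.5014, -0.1465, -0.0073]
tool_rot: [0.074, 0.997, 0.001, -0.0]
force: [-0.6, 0.2, 0.1]
finger_gap: -0.003
gripper_force: 0.0
```

Run:
```python
from h import *
S,P,X,Y,Z=look('scene','s13')
m=(Z>.046)&(Z<.06)&(Y<-.022)&(Y>-.08)&(X<-.06)&(X>-.25); print('scene batR',m.sum(),np.percentile(X[m],[1,50,99]),np.percentile(Y[m],[1,99]),np.median(Z[m]))
```

```text
16.6 [ 0.50144541 -0.14647058 -0.00725701] [ 7.36645791e-02  9.97282862e-01  5.61404400e-04 -3.29538663e-04] [-0.64874012  0.19489198  0.10736329]
tcp tray -0.07880908010210022 -0.05284914609080548
scene batR 182 [-0.18609601 -0.15479594 -0.06213368] [-0.07441555 -0.02324559] 0.05127392823429015
```

apply_moves --claw '[-1,-1,-1,-1,-1]' --travel '[[-0.015,0,0],[-0.025,0,-0.03],[-0.03,0,-0.07],[-0.03,0,-0.11],[-0.03,0,-0.15]]' --turn '[[0,0,0],[0,0,0],[0,0,0],[0,0,0],[0,0,0]]'

```text
t: 17.07
tcp_pos: [0.5258, -0.1502, 0.114]
tool_rot: [0.074, 0.997, 0.0, 0.0]
force: [-0.1, -0.7, -0.4]
finger_gap: 0.001
gripper_force: 0.0
```

apply_moves --claw '[-1,-1,-1,-1,-1]' --travel '[[0,0,-0.04],[-0.03,-0.04,-0.08],[-0.06,-0.08,-0.12],[-0.09,-0.12,-0.14],[-0.12,-0.16,-0.15]]' --turn '[[0,0,0],[0,0,0],[0,0,0],[0,0,0],[0,0,0]]'

```text
t: 17.48
tcp_pos: [0.5946, -0.2762, 0.2315]
tool_rot: [0.073, 0.997, -0.001, 0.002]
force: [1.0, -0.4, 0.2]
finger_gap: 0.0
gripper_force: 0.0
```

Run:
```python
from h import *
look('top','t14')
S,P,X,Y,Z=look('scene','s14')
for n,a,b in (('L',.02,.08),('R',-.08,-.022)):
    m=(Z>.046)&(Z<.056)&(Y<b)&(Y>a)&(X<-.084)&(X>-.25); print(n,m.sum(),np.percentile(X[m],[1,50,99]).round(4),np.percentile(Y[m],[1,99]).round(4),np.median(Z[m]))
    k=m&(X<-.1); print(np.linalg.lstsq(np.c_[X[k],np.ones(k.sum())],Z[k],rcond=None)[0])
a=load('top0')['pixels'].astype(int); t=load('top14' if 0 else 't14')['pixels'][:,:,::-1]
c=load('s14')['pixels'][120:270,150:370,::-1]; cv2.imwrite('pics/c3.png',np.vstack([cv2.resize(t[130:310,180:500],(533,300)),cv2.resize(c,(533,300))]))
```

```text
17.4833 [ 0.59462885 -0.27624672  0.23145493] [ 7.29862907e-02  9.97329841e-01 -7.02898064e-04  2.38655511e-03] [ 0.97414243 -0.42908083  0.19870076]
tcp tray 0.0325329535387068 -0.16742641813772516
17.5333 [ 0.60007802 -0.28631596  0.23337993] [ 0.07509697  0.99712712 -0.00595715  0.0079039 ] [ 5.43730997 -5.71963279  2.74139324]
tcp tray 0.03941059705974711 -0.17657962588187517
L 339 [-0.1913 -0.1384 -0.0961] [0.0229 0.0726] 0.05175219112615476
[0.00098495 0.05190483]
R 313 [-0.1835 -0.1325 -0.088 ] [-0.0738 -0.0297] 0.05182704525939141
[0.01410919 0.05381256]
```

View pics/c3.png

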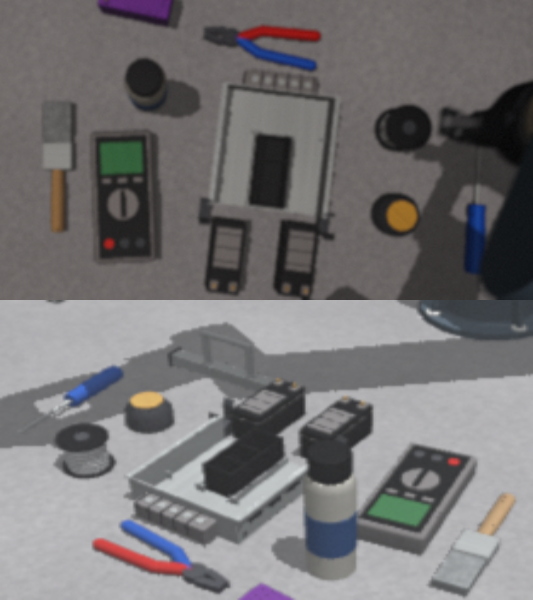

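Both batteries stand upright on the bench in front of the tray. The bar lies clear of them, the filler is in its bay, and nothing else has moved.

```bash
python3 -c "
from h import *
print(manip.sign_off())"
```

```text
the job is handed in; nothing more can be done
None
```

The job is handed in, with no verdict returned. The bar is on the bench clear of the tray, both batteries stand upright on the bench just in front of it, the filler is in its bay, and no bystander looked disturbed in the last pictures.

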